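Stop the alarm behind the clock's push-latch cover

ROBOT

A 6-joint arm with a two-finger parallel gripper is mounted at the origin on the work surface. World frame = base frame: x ahead of the robot, y to its left, z up, the work surface at z = 0. Lengths are in mm, angles in rad, forces in N, time in s.
With the tool pointing down it reaches from about 275 to 750 mm from the base axis. Payload 10.2 kg.
Tool frame: the origin (TCP) lies at the very end of the fingers, on their centre line; the grasp point (between the pads) lies 19 mm behind it; z points along the fingers, y is the direction in which the jaws open and shut (so a half turn about z gives the same grasp; the last joint's range is limited). The gripper opens to 85 mm and grips with 20 to 120 N. Pads are 22 mm wide; open, the fingers measure 114 mm over their backs; the gripper's body (76 mm by 85 mm) begins 54 mm behind the grasp point. The pads swing forward as they close: fully open they stand 13 mm farther back than shut.
Start: joints at [0.963, 0.313, 1.498, -0, 1.331, -0.223], TCP at [197.084, 486.61, 231.294] pointing down, gripper open.
Joint ranges: [-2.94, 2.94], [-0.97, 2.17], [0.19, 2.56], [-1.23, 4.37], [0.02, 3.11], [-2.88, 2.88]. Speed limits (rad/s): [2.39, 2.39, 3.01, 3.14, 3.14, 3.14].

INTERFACE

Orientations are given as a unit quaternion [w, x, y, z].
In Python, from rig import readout, cams, finish_job gives the robot as it stands. The module is installed in compiled form; this text tells all that it offers.
- The arm moves only by the tool carry_out, never from a script. Its argument "steps" is one flat list of numbers, 7 for each row, row after row: the shift along the tool's x, y, z in cm, then the turn, a rotation vector about the tool's x, y, z in units of 5 degrees (1.0 is 5 degrees), then the opening, from -1 (shut) to 1 (fully open), so that 0 is half open. In form: [x, y, z, ax, ay, az, hand, x, y, z, ax, ay, az, hand, ...]. A call has 1 to 20 rows; each row shifts and turns the commanded pose from where the row before left it, along the tool's axes as they then stand; what a row does not reach is not made up. A row lasts 1/12 s, in which the tool goes at most 41.7 mm and 7.16 degrees, less where a joint would pass 70% of its speed; a pose out of reach is approached as far as the arm can. A call with a gripper value outside its range is refused whole. The fingers move at their own pace and stop on an object; "grip_force" is the grip in N (left out, the last holds). Time passes only in rows, so rows that do not move let the fingers close. It gives the time, the measured TCP pose, the force and the opening at its end, in the units of the state.
- readout.sense(): the state, without advancing time (a new reading comes with each control period).
- cams.capture(name): name is "scene" or "top" or "wrist"; returns the picture (384x512x3 uint8, red, green, blue); there is no depth.
- cams.calibration(name): a dict with "fx", "fy", "cx", "cy" (pixels), "k1" (the pictures are not rectified: a ray, as slopes to the right and down, at radius r is drawn at 1 + k1 r^2 times it, then the intrinsics apply), "R" (3x3) and "t" (3): a world point X has camera coordinates R X + t; the wrist camera has in their place "T_tool_cam" (4x4, takes a point from camera to tool coordinates, whose origin is the TCP and whose axes are the flange's). Camera axes: x right, y down, z forward; pixel columns grow to the right and rows downward; lengths in mm; the calibration is good to about 2 mm. A picture is of the moment at which its call begins: read the wrist's pose just before it. calibration takes no time and is no camera call.
- finish_job(): hands the job in, once; it reports no verdict.
The state is a dict: "time_s": time; "joints": joint angles; "dq": joint speeds; "tau": joint torques, N m; "eef_pos": TCP position; "ee_rot": TCP orientation; "force": force on the tool from outside, world axes, zero at the start; "wrist_torque": the same for the moment, N m; "grip_width": opening from 0.0 (shut) to 1.0 (fully open).
Only numpy, scipy, OpenCV 4.12 (cv2) and the standard library are available. Lean on these libraries where they do the work, as an engineer would, in place of code of your own. Each camera call takes 0.05 s, during which the arm holds its last target.

TASK

The alarm clock lies face down on the bench with its brass back cover latched: press the cover in with a fingertip and let go so that it springs wide open, push the red alarm-stop plunger inside all the way in, then swing the cover back down and press it in again so that it latches shut and stays shut by itself. Nothing is to be lifted or carried: keep the clock where it lies, and leave the wheel rack, the dish and the bushing tool undisturbed.

Things in the scene. Friction and masses are not known exactly. Their poses are not given: they have to be found in the camera images.
- clock: Green metal alarm clock, loose, about 1.4 kg, lying on its face: a box 140 (x) by 130 (y) by 70 mm high, with two brass bells on its +y side (out to y = 90 mm). Origin: centre of its underside on the bench; z up; +x runs from the cover's hinge to its free edge, y along the hinge. The upper side has an opening 70 (x) by 60 (y) by 30 mm deep, centred at x = +5 mm, under the brass cover.
- cover (a joint): Cover angle, rad: about 0.01 latched shut (level), 1.45 wide open, negative pressed in. Push-push latch: pressed to -0.065 or beyond (stop at about -0.08, 6 mm at the free edge) and let go, it springs open within 2 s, following the retreating finger. Once it has been open beyond 0.3, swinging it down, pressing in just as far and letting go latches it again. A shallower press changes nothing.
- cover_hinge (a point): Middle of the cover's hinge axis, in the clock's frame at x = -36, y = 0, z = +82 mm; the axis is parallel to the clock's y. The point turns with the cover: its x runs along the plate to the free edge, its z is the outward normal. The cover is a brass plate 78 (x, from the axis) by 68 (y) by 5 mm, its mid-plane through the axis; shut, its underside is 9.5 mm above the case.
- cover_press (a point): Centre of the round steel press mark (20 mm wide) on the cover's outer face, 64 mm from the hinge axis, 14 mm from the free edge. Latched it is at x = +28, y = 0, z = +85 mm in the clock's frame; it moves with the cover. Pressing in takes 1 to 3 N here until the stop. A spring always pushes the cover open, with about 1 N at the free edge.
- plunger (a joint): How far the red alarm-stop plunger is pushed in, m: 0 = out, 0.008 = fully in. It slides straight down, needs about 3 N, and stays where it is left.
- plunger_top (a point): Centre of the flat top of the red plunger, a round rod 18 mm wide that stands upright in the opening, in the clock's frame at x = +20, y = 0. Its top is 74 mm above the bench (4 mm above the case) when out, 66 mm when fully in. It can be reached from above once the cover is open.
- wheel_rack: Bystander, loose: steel rack 60 (x) by 116 (y) by 58 mm high with four brass clock wheels standing in it, 0.5 kg. Origin: centre of its underside. The bystanders stand beside and beyond the clock, in any order.
- dish: Bystander, loose: blue porcelain movement dish, a round bowl 96 mm wide, 26 mm high. Origin: centre of its underside.
- bushing_tool: Bystander, loose: bronze bushing tool standing on a round foot 44 mm wide, 58 mm high. Origin: centre of its underside.
Things that resemble listed ones, but are neither listed nor needed, are in the scene too. Several things have the shape of the clock; the one meant has the colours described above.

How it is judged (in metres and radians):
On the way, in this order (a step that is already met when the one before it is completed fails the run):
1. the latched cover is pressed in (value of joint cover below -0.02 rad), for 0.02 s.
2. the cover has sprung wide open (value of joint cover above 1.2 rad), for 0.2 s.
3. the red plunger is pushed in (at least 6.5 of 8 mm) (value of joint plunger above 0.0065 m), for 0.1 s.
4. the cover is swung down and pressed in again (value of joint cover below -0.02 rad), for 0.02 s.
At the end, for the whole second after the job is handed in: The cover stays latched by itself (between -0.02 and 0.04 rad) and at rest, the plunger is at least 6.5 mm in, the clock rests on the bench within 30 mm of where it began, the three bystanders within 20 mm (value of joint cover between -0.02 and 0.04 rad and velocity of joint cover below 0.05 rad/s and value of joint plunger above 0.0065 m and height (world z) of clock below 0.005 m and linear speed of clock below 0.02 m/s and distance of clock from where it was at the start of the episode below 0.03 m and distance of each of wheel_rack, dish, bushing_tool from where it was at the start of the episode below 0.02 m); the robot touches nothing.
It fails at once if the clock is lifted, tipped or shoved more than 30 mm (height (world z) of clock above 0.01 m or angle between clock's own z axis and vertical above 0.12 rad or distance of clock from where it was at the start of the episode above 0.03 m).
It fails at once if the wheel rack, dish or bushing tool is lifted, knocked over or moved more than 20 mm (distance of any of wheel_rack, dish, bushing_tool from where it was at the start of the episode above 0.02 m or angle between any of wheel_rack, dish, bushing_tool's own z axis and vertical above 0.3 rad).
It also fails if it takes over 51 s, if anything falls off the work surface, if the arm or the gripper's body presses on something with over 40 N, if the wrist force passes 120 N, or if a joint passes its speed limit or range.

## Working session

There is one attempt and no reset: what is moved stays moved. The work goes in short steps, Python scripts to look and compute and a tool call to move; the robot and the scene stay as the last step left them, time stands still between calls to the robot, and variables do not carry over. Pictures are saved under pics/ and viewed, and the job is handed in when it is done.

Besides the shell and the picture viewer there is one more tool, called after ">>>" as name(argument=value, ...), one argument or row to a line, values as JSON. carry_out: Moves the arm, as the interface text tells. Its arguments: {"type":"object","properties":{"steps":{"type":"array","items":{"type":"number"}},"grip_force":{"type":"number"}},"required":["steps"]}

```bash
mkdir -p pics; python3 - <<'E'
from rig import readout,cams
import cv2
print(readout.sense())
for n in ["scene","top"]:
    im=cams.capture(n); cv2.imwrite(f"pics/{n}0.png",im[:,:,::-1]); c=cams.calibration(n); print(n,c)
E
```

```text
{'time_s': 0.0, 'joints': array([ 9.62617605e-01,  3.13434033e-01,  1.49846290e+00, -8.83921086e-06,
        1.33099991e+00, -2.23386260e-01]), 'dq': array([ 0.00096657,  0.00092119, -0.00040017, -0.00010023, -0.00031962,
       -0.00038865]), 'tau': array([ 1.02178488e-03, -4.12259459e+01, -2.59745765e+01, -1.19302872e-04,
        4.13750735e-03,  2.26371685e-05]), 'eef_pos': array([196.91739988, 486.38211513, 230.73352987]), 'ee_rot': array([-2.59457793e-04,  1.91210385e-01,  9.81548859e-01, -5.98269556e-04]), 'force': array([ 0.20849077, -0.68932606, -0.34199533]), 'wrist_torque': array([ 0.02204257, -0.01154057, -0.02197265]), 'grip_width': 1.0025693122599733}
scene {'fx': 419.9209188173204, 'fy': 419.9209188173204, 'cx': 254.951871102873, 'cy': 198.451632105927, 'k1': -0.0918897577715877, 'R': array([[-0.36029125,  0.93283357,  0.00342633],
       [ 0.79908065,  0.31052241, -0.51482613],
       [-0.48131105, -0.18274944, -0.85728777]]), 't': array([ 174.40167275, -448.01859198, 1209.04077727])}
top {'fx': 384.70094033154555, 'fy': 384.70094033154555, 'cx': 248.46673340257533, 'cy': 196.80775849978554, 'k1': 0.016741819463274063, 'R': array([[-0.01682628, -0.99965622,  0.02010785],
       [-0.98304418,  0.01286734, -0.18291682],
       [ 0.1825952 , -0.02284471, -0.98292274]]), 't': array([ 38.20020099, 614.95669566, 899.69362337])}
```

View pics/scene0.png

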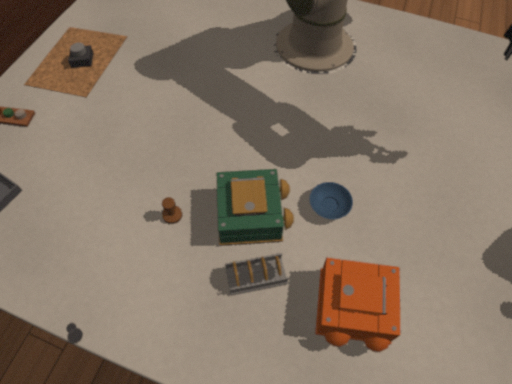

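View pics/top0.png

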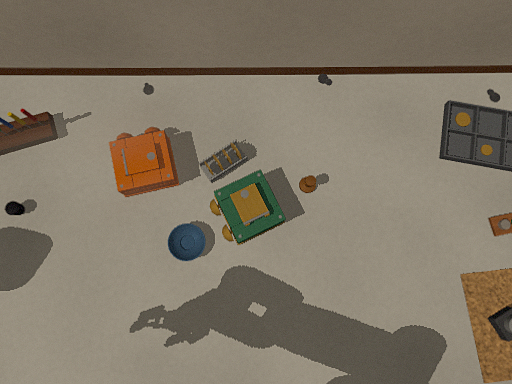

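The green clock is at about (248,205) in scene and (250,207) in top. The bells point to the dish side, and the rack is beyond the cover's free edge. I'll measure it more finely.

```bash
cat > h.py <<'E'
import numpy as np,cv2
from rig import readout,cams
def ray(n,u,v):
    c=cams.calibration(n); x=np.array([(u-c['cx'])/c['fx'],(v-c['cy'])/c['fy']]); d=x.copy()
    for _ in range(20): d=x/(1+c['k1']*(d@d))
    R=np.array(c['R']);t=np.array(c['t']); return -R.T@t, R.T@np.array([d[0],d[1],1])
def onz(n,u,v,z):
    o,d=ray(n,u,v); return o+d*(z-o[2])/d[2]
def proj(n,X):
    c=cams.calibration(n); p=np.array(c['R'])@X+np.array(c['t']); s=p[:2]/p[2]; s=s*(1+c['k1']*(s@s)); return s[0]*c['fx']+c['cx'],s[1]*c['fy']+c['cy']
E
python3 - <<'E'
from h import *
for n,(x0,y0,x1,y1) in {"scene":(205,155,305,255),"top":(200,160,300,260)}.items():
    im=cv2.imread(f"pics/{n}0.png"); hsv=cv2.cvtColor(im,cv2.COLOR_BGR2HSV)
    cr=im[y0:y1,x0:x1]; cv2.imwrite(f"pics/{n}0z.png",cv2.resize(cr,None,fx=6,fy=6,interpolation=cv2.INTER_CUBIC))
    b=cv2.inRange(hsv,(10,100,60),(30,255,255)); m=np.zeros_like(b); m[y0:y1,x0:x1]=b[y0:y1,x0:x1]
    cs,_=cv2.findContours(m,cv2.RETR_EXTERNAL,cv2.CHAIN_APPROX_NONE)
    for c in cs:
        a=cv2.contourArea(c)
        if a>30:
            r=cv2.minAreaRect(c); print(n,a,r[0]); 
            if a>300:
                for p in cv2.boxPoints(r): print('  ',p,onz(n,*p,84.5).round(1))
E
```

```text
scene 80.0 (250.49893188476562, 241.4836883544922)
scene 124.0 (288.5, 217.5)
scene 1081.5 (248.5, 196.5)
   [231. 180.] [574.7 -18.1  84.5]
   [266. 180.] [548.6  49.   84.5]
   [266. 213.] [621.3  75.9  84.5]
   [231. 213.] [646.2  11.9  84.5]
scene 114.0 (284.5, 188.5)
top 98.0 (227.03077697753906, 232.74615478515625)
top 95.0 (214.56924438476562, 207.05386352539062)
top 816.5 (248.40000915527344, 202.3000030517578)
   [228.8 194.6] [616.3  77.   84.5]
   [254. 182.] [646.6  15.6  84.5]
   [268. 210.] [577.4 -16.7  84.5]
   [242.80002 222.6    ] [548.   44.2  84.5]
```

```bash
python3 -c "
import cv2,numpy as np
a=cv2.imread('pics/scene0z.png');b=cv2.imread('pics/top0z.png')
cv2.imwrite('pics/z0.png',cv2.resize(np.hstack([a,b]),(800,400)))"
```

```text
(no output)
```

View pics/z0.png

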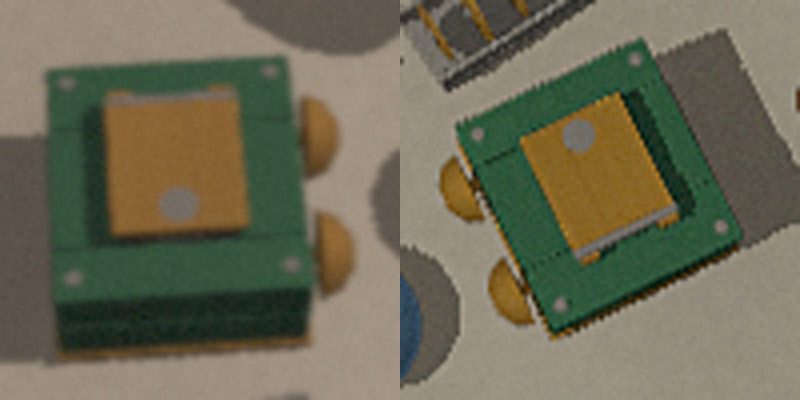

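```bash
python3 - <<'E'
from h import *
# gray mark centroid by filling cover
for n,(u,v) in {"scene":(249.4,205.6),"top":(244.1,193.6)}.items():
    im=cv2.imread(f"pics/{n}0.png"); hsv=cv2.cvtColor(im,cv2.COLOR_BGR2HSV)
    s=(hsv[:,:,1]<90).astype(np.uint8); u0,v0=int(u),int(v)
    w=np.zeros_like(s); w[v0-8:v0+9,u0-8:u0+9]=s[v0-8:v0+9,u0-8:u0+9]
    k,l,st,ce=cv2.connectedComponentsWithStats(w); i=l[v0,u0]; print(n,st[i],ce[i],onz(n,*ce[i],85).round(1))
# green case-top corners screws
for p in [(67,82),(270,71),(73,277),(292,264)]: print('scene',onz('scene',205+p[0]/4-.4,155+p[1]/4-.4,70).round(1))
for p in [(77,134),(235,60),(320,227),(160,304)]: print('top',onz('top',200+p[0]/4-.4,160+p[1]/4-.4,70).round(1))
# bystanders
for nm,n,p,z in [('rack','top',(224,160),40),('rack','scene',(256,272),40),('dish','top',(187,242),20),('dish','scene',(331,201),20),('bush','top',(309,183),50),('bush','scene',(168,203),50)]:
    print(nm,n,onz(n,*p,z).round(0))
E
```

```text
scene [245 202  10   8  65] [249.32307692 205.55384615] [617.7  39.4  85. ]
top [241 190   8   8  49] [244.3877551  193.42857143] [618.6  39.4  85. ]
scene [562.  -46.3  70. ]
scene [516.5  51.3  70. ]
scene [667.4   2.7  70. ]
scene [621.5 100.9  70. ]
top [623.1 101.7  70. ]
top [668.5   3.9  70. ]
top [563.6 -45.5  70. ]
top [518.4  52.2  70. ]
rack top [716.  90.  40.]
rack scene [727.  96.  40.]
dish top [509. 185.  20.]
dish scene [508. 187.  20.]
bush top [ 650. -125.   50.]
bush scene [ 655. -129.   50.]
```

>>> carry_out(
  steps=[0,0,0,0,0,-1.35,-1,0,0,0,0,0,-1.35,-1,0,0,0,0,0,-1.35,-1,0,0,0,0,0,-1.35,-1,0,0,0,0,0,-1.35,-1,0,0,0,0,0,-1.35,-1,0,0,0,0,0,-1.32,-1,0,0,0,0,0,0,-1],
)

```text
time_s: 0.77
eef_pos: [197.0, 486.5, 231.0]
ee_rot: [-0.0, -0.219, 0.976, -0.0]
force: [-0.3, 0.6, -0.2]
grip_width: 0.001
```

>>> carry_out(
  steps=[-0.96,-2.92,0,0,0,0,-1,-0.96,-2.92,0,0,0,0,-1,-0.96,-2.92,0,0,0,0,-1,-0.96,-2.92,0,0,0,0,-1,-0.96,-2.92,0,0,0,0,-1,-0.96,-2.92,0,0,0,0,-1,-0.96,-2.92,0,0,0,0,-1,-0.96,-2.92,0,0,0,0,-1,-0.96,-2.92,0,0,0,0,-1,-0.96,-2.92,0,0,0,0,-1,-0.96,-2.92,0,0,0,0,-1,-0.96,-2.92,0,0,0,0,-1,-0.96,-2.92,0,0,0,0,-1,-0.96,-2.92,0,0,0,0,-1,-0.96,-2.92,0,0,0,0,-1,-0.96,-2.92,0,0,0,0,-1,-0.96,-2.92,0,0,0,0,-1,-0.96,-2.92,0,0,0,0,-1,-0.96,-2.92,0,0,0,0,-1,-0.96,-2.92,0,0,0,0,-1],
)

```text
time_s: 2.43
eef_pos: [619.1, 37.6, 231.0]
ee_rot: [-0.0, -0.215, 0.977, 0.0]
force: [0.4, 1.4, 0.5]
grip_width: -0.004
```

>>> carry_out(
  steps=[0,0,0,0,0,0,-1,0,0,0,0,0,0,-1,0,0,0,0,0,0,-1],
)

```text
time_s: 2.68
eef_pos: [617.9, 39.3, 231.0]
ee_rot: [-0.0, -0.216, 0.976, 0.0]
force: [0.0, 0.6, -0.2]
grip_width: -0.001
```

```bash
cat >> h.py <<'E'
from scipy.spatial.transform import Rotation as Ro
C=np.array([592.6,27.6,0]);YAW=np.radians(25.1)
M=Ro.from_euler('z',YAW).as_matrix()
def st():
    s=readout.sense(); q=s['ee_rot']; R=Ro.from_quat([q[1],q[2],q[3],q[0]]).as_matrix()
    p=np.array(s['eef_pos']); print('t',round(s['time_s'],2),'tcp',p.round(1),'clock-frame',(M.T@(p-C)).round(1),'F',s['force'].round(2),'grip',round(s['grip_width'],2),'j',s['joints'].round(2))
    print('tool axes in clock frame (cols)\n',(M.T@R).round(3)); return p,R
def need(x,y,z):
    p,R=st(); w=C+M@np.array([x,y,z]); print('tool shift cm',(R.T@(w-p)/10).round(2))
E
python3 - <<'E'
from h import *
need(28,0,120)
E
```

```text
t 2.68 tcp [617.9  39.3 231. ] clock-frame [ 2.79e+01 -1.00e-01  2.31e+02] F [ 0.    0.65 -0.23] grip -0.0 j [-0.13  0.53  1.19  0.    1.43 -2.13]
tool axes in clock frame (cols)
 [[-1.     0.003 -0.001]
 [ 0.003  1.     0.001]
 [ 0.001  0.001 -1.   ]]
tool shift cm [-0.02  0.   11.1 ]
```

>>> carry_out(
  steps=[0,0,2,0,0,0,-1,0,0,2,0,0,0,-1,0,0,2,0,0,0,-1,0,0,2,0,0,0,-1,0,0,2,0,0,0,-1,0,0,2,0,0,0,-1,0,0,1.6,0,0,0,-1,0,0,0,0,0,0,-1],
)

```text
time_s: 3.35
eef_pos: [616.1, 40.2, 92.4]
ee_rot: [-0.003, -0.217, 0.976, 0.001]
force: [0.1, 0.0, -1.1]
grip_width: -0.001
```

```bash
python3 - <<'E'
from h import *
need(28,0,85)
cv2.imwrite("pics/s1.png",cv2.resize(cams.capture("scene")[130:290,180:340,::-1],(640,640)))
E
```

```text
t 3.35 tcp [616.1  40.2  92.4] clock-frame [26.6  1.4 92.4] F [ 0.12  0.   -1.09] grip -0.0 j [-0.12  0.65  1.36  0.    1.14 -2.13]
tool axes in clock frame (cols)
 [[-1.     0.001 -0.005]
 [ 0.001  1.     0.003]
 [ 0.005  0.003 -1.   ]]
tool shift cm [-0.14 -0.15  0.74]
```

View pics/s1.png

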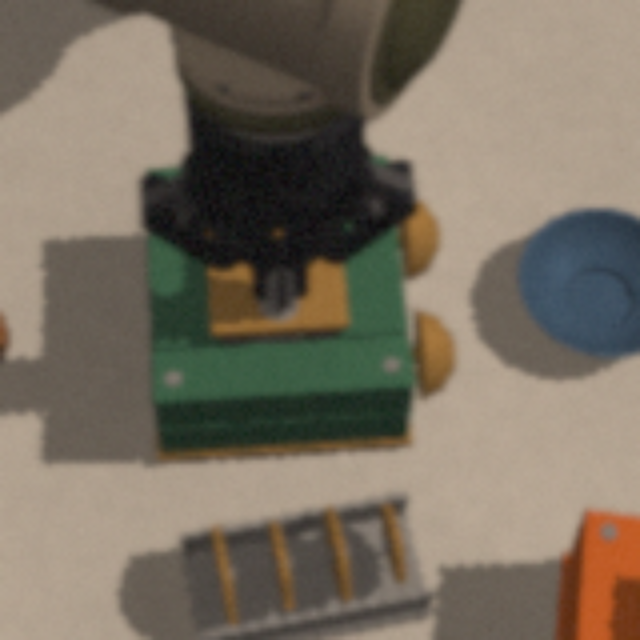

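The shut fingertips, at crop (280,295), sit over the press mark on the latched cover. Pressing now.

>>> carry_out(
  steps=[0,0,0.3,0,0,0,-1,0,0,0.3,0,0,0,-1,0,0,0.2,0,0,0,-1,0,0,0.2,0,0,0,-1,0,0,0.2,0,0,0,-1],
)

```text
time_s: 3.82
eef_pos: [618.5, 38.9, 83.6]
ee_rot: [0.0, -0.217, 0.976, -0.0]
force: [1.2, 0.1, 1.6]
grip_width: 0.001
```

>>> carry_out(
  steps=[0,0,0.1,0,0,0,-1,0,0,0,0,0,0,-1],
)

```text
time_s: 3.98
eef_pos: [618.4, 38.9, 82.3]
ee_rot: [0.0, -0.217, 0.976, -0.0]
force: [-0.1, -0.6, 1.6]
grip_width: -0.002
```

>>> carry_out(
  steps=[0,0,0.2,0,0,0,-1,0,0,0.1,0,0,0,-1,0,0,0,0,0,0,-1,0,0,0,0,0,0,-1],
)

```text
time_s: 4.32
eef_pos: [618.5, 38.8, 79.9]
ee_rot: [0.0, -0.217, 0.976, -0.0]
force: [-0.9, 0.3, 4.6]
grip_width: -0.002
```

>>> carry_out(
  steps=[0,0,0.1,0,0,0,-1,0,0,0,0,0,0,-1],
)

```text
time_s: 4.48
eef_pos: [618.5, 38.8, 79.5]
ee_rot: [0.0, -0.217, 0.976, -0.0]
force: [-2.7, 1.2, 10.6]
grip_width: -0.002
```

>>> carry_out(
  steps=[0,0,-0.5,0,0,0,-1,0,0,-1,0,0,0,-1,0,0,-1,0,0,0,-1,0,0,-1,0,0,0,-1,0,0,-1,0,0,0,-1,0,0,-1,0,0,0,-1,0,0,-1,0,0,0,-1,0,0,-1,0,0,0,-1,0,0,-1,0,0,0,-1,0,0,-1,0,0,0,-1,0,0,-1,0,0,0,-1,0,0,-1,0,0,0,-1,0,0,-1,0,0,0,-1,0,0,-1,0,0,0,-1,0,0,-1,0,0,0,-1,0,0,0,0,0,0,-1,0,0,0,0,0,0,-1,0,0,0,0,0,0,-1],
)

```text
time_s: 5.98
eef_pos: [618.1, 38.9, 222.7]
ee_rot: [-0.001, -0.217, 0.976, 0.0]
force: [-0.8, 0.2, 0.8]
grip_width: 0.001
```

```bash
python3 - <<'E'
from h import *
need(12,0,200)
a=cv2.resize(cams.capture("scene")[130:290,180:340,::-1],(400,400));b=cv2.resize(cams.capture("top")[130:270,180:320,::-1],(400,400))
cv2.imwrite("pics/s2.png",np.hstack([a,b]))
E
```

```text
t 5.98 tcp [618.1  38.9 222.7] clock-frame [ 27.9  -0.6 222.7] F [-0.77  0.18  0.76] grip 0.0 j [-0.13  0.53  1.2  -0.    1.41 -2.13]
tool axes in clock frame (cols)
 [[-1.     0.001 -0.001]
 [ 0.001  1.     0.001]
 [ 0.001  0.001 -1.   ]]
tool shift cm [1.59 0.06 2.27]
```

View pics/s2.png

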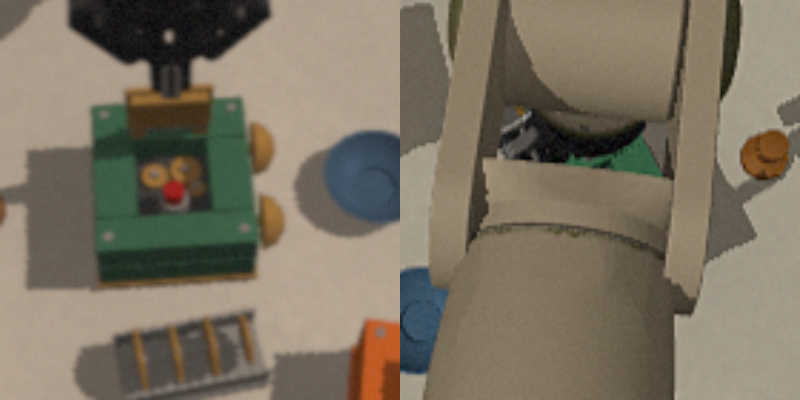

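The cover is wide open and the red plunger shows at crop (173,188). I'll check its position by ray.

```bash
python3 - <<'E'
from h import *
im=cams.capture("scene")[:,:,::-1].copy(); hsv=cv2.cvtColor(im,cv2.COLOR_BGR2HSV)
m=(cv2.inRange(hsv,(0,150,110),(6,255,255))|cv2.inRange(hsv,(174,150,110),(180,255,255)))
w=np.zeros_like(m); w[180:225,225:275]=m[180:225,225:275]
k,l,s,c=cv2.connectedComponentsWithStats(w)
for i in range(1,k): print(s[i],c[i],(M.T@(onz('scene',*c[i],74)-C)).round(1))
# open cover top edge
g=(cv2.inRange(hsv,(10,100,60),(30,255,255)))[155:186,225:272]; ys,xs=np.where(g); print(xs.min()+225,xs.max()+225,ys.min()+155,ys.max()+155)
for th in (1.3,1.45):
  for y in(-34,34): print(th,proj('scene',C+M@np.array([-36+78*np.cos(th),y,82+78*np.sin(th)])))
E
```

```text
[245 202   9   8  49] [249.20408163 205.46938776] [21.2  0.1 74. ]
230 264 160 184
1.3 (np.float64(229.58580989533786), np.float64(167.7712735660441))
1.3 (np.float64(265.5578980459085), np.float64(165.78794244309324))
1.45 (np.float64(229.30040574047842), np.float64(162.13289378486942))
1.45 (np.float64(265.08836887880307), np.float64(160.1770764177142))
```

>>> carry_out(
  steps=[0.8,0,0,0,1,0,-1,0.8,0,0,0,1,0,-1,0,0,0,0,1,0,-1,0,0,0,0,0,0,-1,0,0,0,0,0,0,-1],
)

```text
time_s: 6.55
eef_pos: [604.2, 32.4, 222.8]
ee_rot: [-0.127, -0.215, 0.968, -0.028]
force: [-1.0, 0.7, -0.1]
grip_width: -0.002
```

```bash
python3 - <<'E'
from h import *
need(12,0,90)
E
```

```text
t 6.55 tcp [604.2  32.4 222.8] clock-frame [ 12.6  -0.5 222.8] F [-0.99  0.66 -0.09] grip -0.0 j [-0.08  0.65  1.03 -0.13  1.69 -2.09]
tool axes in clock frame (cols)
 [[-0.966  0.    -0.258]
 [-0.     1.     0.001]
 [ 0.258  0.001 -0.966]]
tool shift cm [-3.37  0.04 12.85]
```

>>> carry_out(
  steps=[-0.38,0,1.43,0,0,0,-1,-0.38,0,1.43,0,0,0,-1,-0.38,0,1.43,0,0,0,-1,-0.38,0,1.43,0,0,0,-1,-0.38,0,1.43,0,0,0,-1,-0.38,0,1.43,0,0,0,-1,-0.38,0,1.43,0,0,0,-1,-0.38,0,1.43,0,0,0,-1,-0.33,0,1.41,0,0,0,-1,0,0,0,0,0,0,-1,0,0,0,0,0,0,-1],
)

```text
time_s: 7.47
eef_pos: [602.9, 31.7, 91.4]
ee_rot: [-0.127, -0.215, 0.968, -0.028]
force: [1.0, -0.0, 0.5]
grip_width: 0.0
```

```bash
python3 - <<'E'
from h import *
need(12,0,68)
a=cv2.resize(cams.capture("scene")[130:290,180:340,::-1],(500,500))
cv2.imwrite("pics/s3.png",a)
E
```

```text
t 7.47 tcp [602.9  31.7  91.4] clock-frame [11.1 -0.7 91.4] F [ 1.05 -0.02  0.53] grip 0.0 j [-0.09  0.75  1.2  -0.13  1.42 -2.06]
tool axes in clock frame (cols)
 [[-0.966  0.001 -0.258]
 [ 0.001  1.     0.001]
 [ 0.258  0.    -0.966]]
tool shift cm [-0.69  0.07  2.24]
```

View pics/s3.png

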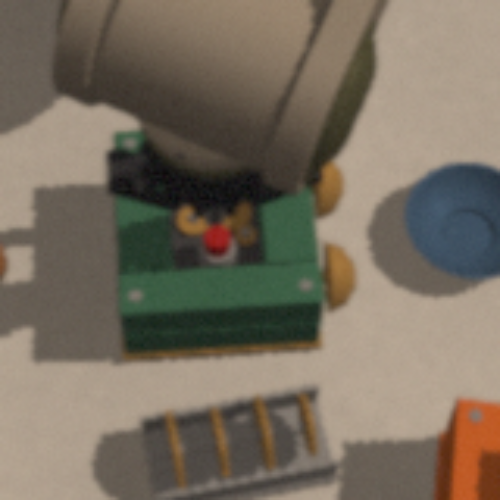

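>>> carry_out(
  steps=[-0.36,0.06,0.55,0,0,0,-1,-0.1,0,0.39,0,0,0,-1,-0.1,0,0.39,0,0,0,-1,-0.05,0,0.19,0,0,0,-1,-0.05,0,0.19,0,0,0,-1,-0.05,0,0.19,0,0,0,-1,0,0,0,0,0,0,-1],
)

```text
time_s: 8.1
eef_pos: [604.7, 33.2, 70.8]
ee_rot: [-0.127, -0.215, 0.968, -0.028]
force: [0.1, 0.4, 0.2]
grip_width: -0.0
```

```bash
python3 - <<'E'
from h import *
need(13,0,66)
E
```

```text
t 8.1 tcp [604.7  33.2  70.8] clock-frame [13.4 -0.1 70.8] F [0.11 0.38 0.2 ] grip -0.0 j [-0.08  0.78  1.2  -0.13  1.39 -2.05]
tool axes in clock frame (cols)
 [[-0.966  0.001 -0.259]
 [ 0.001  1.     0.   ]
 [ 0.259  0.    -0.966]]
tool shift cm [-0.09  0.01  0.47]
```

>>> carry_out(
  steps=[-0.05,0,0.19,0,0,0,-1],
)

```text
time_s: 8.18
eef_pos: [604.8, 33.2, 69.3]
ee_rot: [-0.127, -0.215, 0.968, -0.028]
force: [-1.8, 0.1, 2.4]
grip_width: -0.004
```

>>> carry_out(
  steps=[-0.05,0,0.19,0,0,0,-1],
)

```text
time_s: 8.27
eef_pos: [604.8, 33.2, 67.2]
ee_rot: [-0.127, -0.215, 0.968, -0.028]
force: [-0.3, 2.0, 7.2]
grip_width: 0.001
```

```bash
python3 - <<'E'
from h import *
st()
a=cv2.resize(cams.capture("scene")[170:240,215:285,::-1],(600,600),interpolation=cv2.INTER_CUBIC)
cv2.imwrite("pics/s4.png",a)
cv2.imwrite("pics/w4.png",cams.capture("wrist")[:,:,::-1])
E
```

```text
t 8.27 tcp [604.8  33.2  67.2] clock-frame [13.4 -0.1 67.2] F [-0.27  1.97  7.22] grip 0.0 j [-0.08  0.79  1.21 -0.13  1.38 -2.05]
tool axes in clock frame (cols)
 [[-0.966  0.001 -0.258]
 [ 0.001  1.     0.   ]
 [ 0.258 -0.    -0.966]]
```

View pics/s4.png

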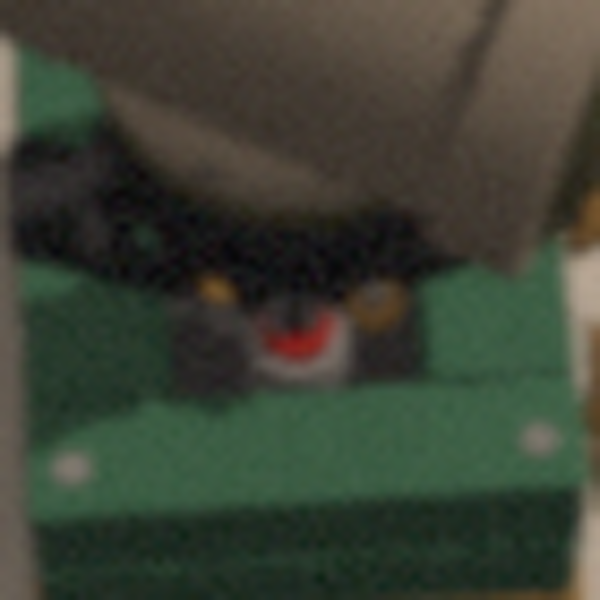

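View pics/w4.png

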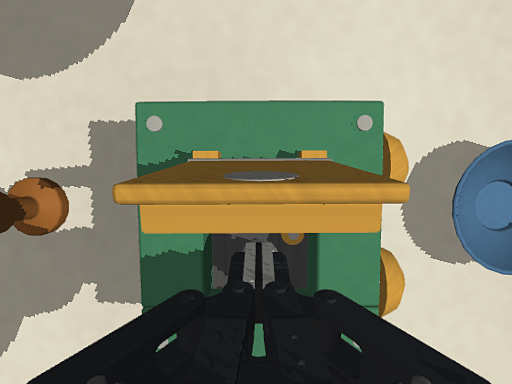

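The finger is on the plunger with clearance to the open cover. I'll press a bit more to find the stop.

>>> carry_out(
  steps=[-0.05,0,0.19,0,0,0,-1,0,0,0,0,0,0,-1,0,0,0,0,0,0,-1],
)

```text
time_s: 8.62
eef_pos: [604.9, 33.2, 66.1]
ee_rot: [-0.127, -0.215, 0.968, -0.028]
force: [-2.1, 2.2, 9.9]
grip_width: -0.001
```

>>> carry_out(
  steps=[-0.05,0,0.19,0,0,0,-1,0,0,0,0,0,0,-1,0,0,0,0,0,0,-1],
)

```text
time_s: 8.87
eef_pos: [604.9, 33.2, 65.1]
ee_rot: [-0.127, -0.215, 0.968, -0.029]
force: [-5.9, 1.6, 16.4]
grip_width: -0.003
```

>>> carry_out(
  steps=[0.26,0,-0.97,0,0,0,-1,0.38,0,-1.43,0,0,0,-1,0.38,0,-1.43,0,0,0,-1,0.38,0,-1.43,0,0,0,-1,0.38,0,-1.43,0,0,0,-1,0.38,0,-1.43,0,0,0,-1,0.38,0,-1.43,0,0,0,-1,0.38,0,-1.43,0,0,0,-1,0.38,0,-1.43,0,0,0,-1,0.38,0,-1.43,0,0,0,-1,0.38,0,-1.43,0,0,0,-1,0,0,0,0,-1,0,-1,0,0,0,0,-1,0,-1,0,0,0,0,-1,0,-1,0,0,0,0,0,0,-1,0,0,0,0,0,0,-1],
)

```text
time_s: 10.2
eef_pos: [604.5, 32.9, 221.5]
ee_rot: [-0.001, -0.217, 0.976, -0.0]
force: [-0.1, -1.4, -0.1]
grip_width: -0.002
```

```bash
python3 - <<'E'
from h import *
need(-65,0,222)
im=cams.capture("scene")[:,:,::-1].copy()
hsv=cv2.cvtColor(im,cv2.COLOR_BGR2HSV)
m=(cv2.inRange(hsv,(0,150,110),(6,255,255))|cv2.inRange(hsv,(174,150,110),(180,255,255)))
w=np.zeros_like(m); w[180:225,225:275]=m[180:225,225:275]
k,l,s,c=cv2.connectedComponentsWithStats(w)
for i in range(1,k): print(s[i],c[i])
for z in (66,67,68,70,74): print(z,proj('scene',C+M@np.array([21.2,0.1,z])))
cv2.imwrite("pics/s5.png",cv2.resize(im[140:240,200:300],(600,600),interpolation=cv2.INTER_CUBIC))
E
```

```text
t 10.2 tcp [604.5  32.9 221.5] clock-frame [ 13.   -0.3 221.5] F [-0.06 -1.38 -0.12] grip -0.0 j [-0.14  0.5   1.25 -0.    1.39 -2.15]
tool axes in clock frame (cols)
 [[-1.     0.001 -0.002]
 [ 0.001  1.    -0.   ]
 [ 0.002 -0.    -1.   ]]
tool shift cm [ 7.8   0.02 -0.04]
[246 204   7   8  42] [249.0952381  207.33333333]
66 (np.float64(249.2487418262471), np.float64(207.44628465616896))
67 (np.float64(249.24467175446438), np.float64(207.2011851856055))
68 (np.float64(249.24059380947912), np.float64(206.95558944121538))
70 (np.float64(249.2324142116033), np.float64(206.46290327622273))
74 (np.float64(249.21595956171484), np.float64(205.47151094561409))
```

View pics/s5.png

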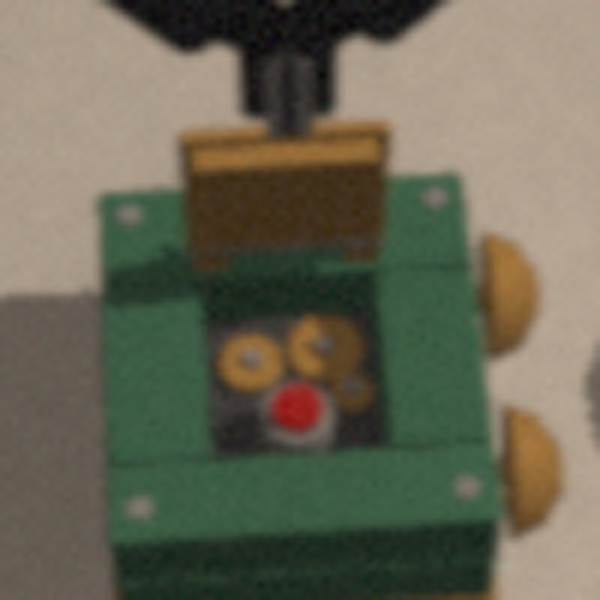

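The plunger rose-to-sunk shift is 1.87 px, about 7.5 mm by ray, and the stop was felt at 16 N. Next I move behind the open cover.

>>> carry_out(
  steps=[2,0,0,0,0,0,-1,2,0,0,0,0,0,-1,2,0,0,0,0,0,-1,1.8,0,0,0,0,0,-1,0,0,1.6,0,0,0,-1,0,0,1.6,0,0,0,-1,0,0,1.6,0,0,0,-1,0,0,1.6,0,0,0,-1,0,0,1.4,0,0,0,-1,0,0,0,0,0,0,-1,0,0,0,0,0,0,-1],
)

```text
time_s: 11.17
eef_pos: [534.6, 0.4, 142.7]
ee_rot: [-0.001, -0.217, 0.976, 0.0]
force: [0.1, -0.2, 0.4]
grip_width: -0.001
```

```bash
python3 - <<'E'
from h import *
need(-65,0,144)
r=62
prev=None
for th in np.arange(1.45,-0.01,-0.12).tolist()+[0]:
    c=np.array([-36+r*np.cos(th)-2.5*np.sin(th)-11, 82+r*np.sin(th)+2.5*np.cos(th)])
    print(round(th,2),c.round(1), None if prev is None else (-(c-prev)/10).round(2)); prev=c
E
```

```text
t 11.17 tcp [5.346e+02 4.000e-01 1.427e+02] clock-frame [-64.1  -0.  142.7] F [ 0.15 -0.22  0.43] grip -0.0 j [-0.22  0.42  1.59 -0.    1.13 -2.23]
tool axes in clock frame (cols)
 [[-1.     0.    -0.002]
 [ 0.     1.     0.001]
 [ 0.002  0.001 -1.   ]]
tool shift cm [ 0.09  0.   -0.13]
1.45 [-42.  143.8] None
1.33 [-34.6 142.8] [-0.74  0.1 ]
1.21 [-27.5 140.9] [-0.72  0.19]
1.09 [-20.5 138.1] [-0.69  0.28]
0.97 [-14.  134.6] [-0.65  0.36]
0.85 [ -8.  130.2] [-0.61  0.43]
0.73 [ -2.5 125.2] [-0.55  0.5 ]
0.61 [  2.4 119.6] [-0.49  0.56]
0.49 [  6.5 113.4] [-0.41  0.62]
0.37 [  9.9 106.8] [-0.34  0.66]
0.25 [12.5 99.8] [-0.26  0.7 ]
0.13 [14.2 92.5] [-0.17  0.72]
0.01 [15.  85.1] [-0.08  0.74]
0 [15.  84.5] [-0.    0.06]
```

>>> carry_out(
  steps=[-0.8,0,0,0,0,0,-1,-0.7,0,0,0,0,0,-1,-0.7,0,0,0,0,0,-1,-0.74,0,0.0,0,0,0,-1,-0.72,0,0.17,0,0,0,-1,-0.69,0,0.28,0,0,0,-1,-0.65,0,0.36,0,0,0,-1,-0.61,0,0.43,0,0,0,-1,-0.55,0,0.5,0,0,0,-1,0,0,0,0,0,0,-1],
)

```text
time_s: 12.0
eef_pos: [590.4, 26.8, 124.3]
ee_rot: [-0.001, -0.217, 0.976, 0.0]
force: [-0.4, 0.6, 0.9]
grip_width: 0.0
```

```bash
python3 - <<'E'
from h import *
need(15,0,85)
im=cams.capture("scene")[:,:,::-1].copy()
a=cv2.resize(im[140:240,200:300],(400,400),interpolation=cv2.INTER_CUBIC)
b=cv2.resize(cams.capture("wrist")[:,:,::-1],(400,300)); b=cv2.copyMakeBorder(b,0,100,0,0,cv2.BORDER_CONSTANT)
cv2.imwrite("pics/s6.png",np.hstack([a,b]))
E
```

```text
t 12.0 tcp [590.4  26.8 124.3] clock-frame [ -2.3   0.2 124.3] F [-0.35  0.61  0.9 ] grip 0.0 j [-0.15  0.55  1.43  0.    1.16 -2.16]
tool axes in clock frame (cols)
 [[-1.     0.    -0.001]
 [ 0.     1.     0.001]
 [ 0.001  0.001 -1.   ]]
tool shift cm [-1.74 -0.02  3.93]
```

View pics/s6.png

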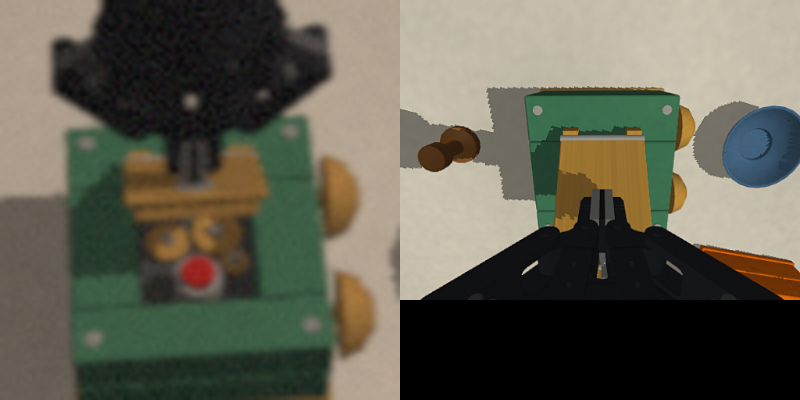

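The cover is half shut, held under the fingertip. I'll continue the arc down.

>>> carry_out(
  steps=[-0.49,0,0.5,0,0,0,-1,-0.41,0,0.62,0,0,0,-1,-0.36,0,0.66,0,0,0,-1,-0.3,0,0.7,0,0,0,-1,-0.25,0,0.7,0,0,0,-1,-0.15,0,0.5,0,0,0,-1,0,0,0.2,0,0,0,-1,0,0,0.2,0,0,0,-1,0,0,0.1,0,0,0,-1,0,0,0,0,0,0,-1],
)

```text
time_s: 12.93
eef_pos: [607.8, 34.7, 83.9]
ee_rot: [0.0, -0.217, 0.976, 0.0]
force: [-0.2, 1.7, 0.4]
grip_width: -0.0
```

>>> carry_out(
  steps=[0,0,0.2,0,0,0,-1,0,0,0.2,0,0,0,-1,0,0,0.1,0,0,0,-1,0,0,0,0,0,0,-1],
)

```text
time_s: 13.27
eef_pos: [608.1, 34.6, 80.4]
ee_rot: [0.0, -0.217, 0.976, -0.0]
force: [-5.4, 0.9, 12.9]
grip_width: 0.002
```

>>> carry_out(
  steps=[0,0,0.1,0,0,0,-1,0,0,0,0,0,0,-1,0,0,0,0,0,0,-1],
)

```text
time_s: 13.52
eef_pos: [608.1, 34.6, 80.2]
ee_rot: [0.001, -0.217, 0.976, -0.0]
force: [-8.1, 1.5, 17.3]
grip_width: -0.003
```

The stop is firm at 17 N. I'll retreat and look.

>>> carry_out(
  steps=[0,0,-0.3,0,0,0,-1,0,0,-0.5,0,0,0,-1,0,0,-1,0,0,0,-1,0,0,-2,0,0,0,-1,0,0,-2,0,0,0,-1,0,0,-2,0,0,0,-1,0,0,-2,0,0,0,-1,0,0,-2,0,0,0,-1,0,0,-2,0,0,0,-1,0,0,0,0,0,0,-1,0,0,0,0,0,0,-1,0,0,0,0,0,0,-1,0,0,0,0,0,0,-1,0,0,0,0,0,0,-1,0,0,0,0,0,0,-1],
)

```text
time_s: 14.77
eef_pos: [607.6, 34.6, 215.2]
ee_rot: [-0.001, -0.217, 0.976, 0.0]
force: [0.7, -1.0, 0.5]
grip_width: 0.002
```

```bash
python3 - <<'E'
from h import *
st()
im=cams.capture("scene")[:,:,::-1].copy()
cv2.imwrite("pics/s7f.png",im)
a=cv2.resize(im[140:240,200:300],(400,400),interpolation=cv2.INTER_CUBIC)
b=cv2.resize(cams.capture("wrist")[:,:,::-1],(400,300)); b=cv2.copyMakeBorder(b,0,100,0,0,cv2.BORDER_CONSTANT)
cv2.imwrite("pics/s7.png",np.hstack([a,b]))
hsv=cv2.cvtColor(im,cv2.COLOR_BGR2HSV); s=(hsv[:,:,1]<90).astype(np.uint8); w=np.zeros_like(s); w[198:214,242:258]=s[198:214,242:258]
k,l,q,ce=cv2.connectedComponentsWithStats(w); print(q[1:],ce[1:])
E
```

```text
t 14.77 tcp [607.6  34.6 215.2] clock-frame [ 16.6  -0.  215.2] F [ 0.72 -1.03  0.51] grip 0.0 j [-0.14  0.51  1.25 -0.    1.38 -2.14]
tool axes in clock frame (cols)
 [[-1.     0.001 -0.001]
 [ 0.001  1.     0.001]
 [ 0.001  0.001 -1.   ]]
[[245 202  10   8  65]] [[249.32307692 205.55384615]]
```

View pics/s7.png

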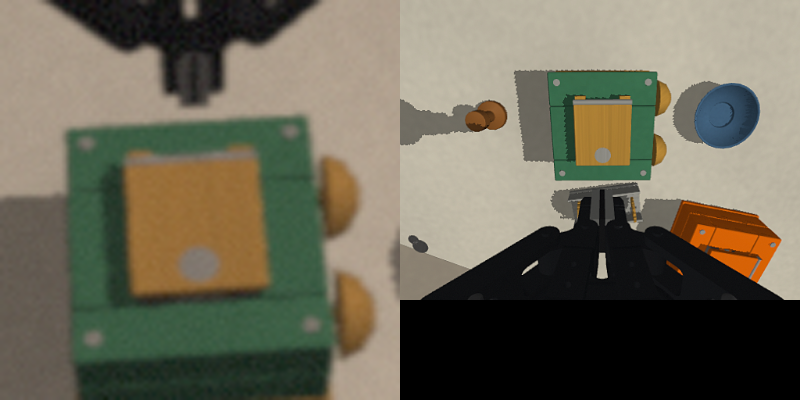

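>>> carry_out(
  steps=[0,0,0,0,0,0,-1,0,0,0,0,0,0,-1,0,0,0,0,0,0,-1,0,0,0,0,0,0,-1,0,0,0,0,0,0,-1,0,0,0,0,0,0,-1,0,0,0,0,0,0,-1,0,0,0,0,0,0,-1,0,0,0,0,0,0,-1,0,0,0,0,0,0,-1,0,0,0,0,0,0,-1,0,0,0,0,0,0,-1],
)

```text
time_s: 15.87
eef_pos: [607.9, 34.6, 215.9]
ee_rot: [0.0, -0.217, 0.976, 0.0]
force: [0.1, 0.5, -0.5]
grip_width: 0.0
```

```bash
python3 - <<'E'
from h import *
from rig import finish_job
im=cams.capture("scene")[:,:,::-1].copy()
hsv=cv2.cvtColor(im,cv2.COLOR_BGR2HSV); s=(hsv[:,:,1]<90).astype(np.uint8); w=np.zeros_like(s); w[198:214,242:258]=s[198:214,242:258]
k,l,q,ce=cv2.connectedComponentsWithStats(w); print(q[1:],ce[1:])
i0=cv2.imread('pics/scene0.png'); d=cv2.absdiff(im,i0).max(2)
for nm,(x,y,r) in {'rack':(256,272,35),'dish':(331,201,25),'bush':(170,208,15)}.items(): print(nm,(d[y-r:y+r,x-r:x+r]>60).sum())
if k==2 and abs(ce[1]-[249.32,205.55]).max()<.4: print(finish_job())
E
```

```text
[[245 202  10   8  65]
 [254 213   1   1   1]
 [256 213   1   1   1]] [[249.32307692 205.55384615]
 [254.         213.        ]
 [256.         213.        ]]
rack 0
dish 0
bush 0
```

The mark is unchanged; two stray single-pixel specks merely kept the hand-in condition from being met. Handing in now.

```bash
python3 -c "
from rig import finish_job
print(finish_job())"
```

```text
the job is handed in; nothing more can be done
None
```

I pressed the latched cover to its stop, and it sprang open to about 1.45 rad by its projected top edge. I then pushed the red plunger to its stop, swung the cover down from behind, and pressed it to the stop again. After backing the arm off I handed the job in at about 16 s; the hand-in gives no verdict.

- **Cover:** more than 2 s after release, the press mark was at exactly its starting pixel in the scene camera, so the cover is latched and the clock has not visibly moved.
- **Plunger:** the picture gave about 7.5 mm of travel, a little under the full 8 mm but above the 6.5 mm needed. The finger met firm resistance there at about 16 N, against the 3 N needed to move it.
- **Bystanders:** the picture patches around the rack, dish and bushing tool showed no change from the start.
- **Hand-in:** my scripted check did not hand in on the first try because of two stray noise pixels. I handed in by hand after seeing that the mark itself was unchanged.

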